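# Fit the splined clamp lever and swing it to lock

### The job

The lever of the swing clamp has come off: pick it up and fit it back on the splined spindle so that its handle points within about 35 degrees of the white mark, feeling for the splines with light pressure (never push the sprung spindle more than 4 mm down into its housing), and push it fully home. Then swing the handle over to its stop above the red mark so that the clamp is locked, let go, and leave everything else where it stands.

Things in the scene. Friction and masses are not known exactly. Their poses are not given: they have to be found in the camera images.
- lever: Loose steel lever, 0.25 kg, flat on the table. Round hub 44 mm wide, 30 mm high, with two flats 45 mm apart (26 mm long) facing its own +y and -y: grip it there from above. Arm (22 mm wide, 10 mm thick, flush with the underside) along its own -x, red knob (24 mm wide, top 46 mm above the underside) 110 mm out. Origin: centre of the hub's underside, z up
- bore (a point): Top centre of the hub's bore, 30 mm above the lever's origin. The bore runs right through: lands at radius 13 mm, four grooves 8 mm wide out to radius 17.5 mm, one of them pointing along the lever's -x, the others every 90 degrees
- knob (a point): Point on the lever under the red knob's axis, level with the hub's underside, 110 mm from the hub's centre along the lever's -x
- clamp_unit: Fixed swing clamp: steel base plate 160 x 140 x 12 mm, green round housing, and an upright splined spindle whose dark clamp finger (below the seat, reaching 70 mm out) swings over an aluminium block. Origin: centre of the plate's underside, on the spindle's axis, z up. White mark along its own -x from the axis; red mark 0.95 rad further counter-clockwise from above
- seat (a point): Centre of the spindle's flat shoulder, where the lever's underside rests when fully home; 62 mm above the unit's underside with the spindle up. It goes down with the spindle but does not turn with it. A lever that rests on top of the teeth stands 16 mm above home
- spindle_tip (a point): Top of the spindle, on its axis, 32 mm above the shoulder (does not turn with it). Above the shoulder: four teeth 7 mm wide, 16 mm high, out to radius 16 mm, every 90 degrees; a smooth pilot of radius 12.2 mm up to 22 mm; then a cone down to radius 5.5 mm at the tip. In the bore the teeth have about 0.035 rad of play either way
- bearing (a joint): How far (m) the spindle is pressed down on its spring: 0 is up (as it starts), 0.007 bottomed. It begins to yield at about 3.5 N and takes 2 N more per mm (about 11 N at 4 mm). Must never go beyond 0.004
- fit_mark (a point): Fixed point above the white mark, 110 mm from the spindle's axis, 62 mm above the unit's underside: where the knob point is if the lever fits at the nominal angle (lever and unit axes parallel). The spindle stands at an unknown angle up to 0.55 rad either side of nominal, so the handle fits within 0.55 rad of this mark; fitting it on other teeth, 90 degrees off, is wrong
- lock_mark (a point): Fixed point above the red mark, 110 mm from the spindle's axis, 62 mm above the unit's underside: where the knob point is when locked. The spindle turns only against friction of about 0.3 N m and stays where it is left; its lock stop is 0.95 rad counter-clockwise (from above) of nominal, its other stop 0.65 rad clockwise of nominal
- mug_0: White mug, loose bystander, 86 mm wide, 97 mm high; origin at its underside; leave alone
- mug_1: White mug, loose bystander, 86 mm wide, 97 mm high; origin at its underside; leave alone
- bottle_15: Small black bottle, loose bystander, 27 x 33 x 74 mm; origin at its underside; leave alone
- screwdriver: Screwdriver with red handle, loose bystander, 203 mm long; leave alone
- heat_tape: Roll of amber tape, loose bystander, 74 mm wide, 19 mm high; leave alone
- screw_jar: Jar of screws, loose bystander, 70 mm wide, 58 mm high; leave alone
- hex_key: Black hex key, loose bystander, 93 mm long; leave alone

How it is judged:
By the outcome, as a careful person would: the job done as asked, in the order asked, and still so for the second after the job is handed in, with the robot touching nothing.
It also fails if it takes over 64 s, if anything falls off the work surface, if the arm or the gripper's body presses on something with over 40 N, if the wrist force passes 120 N, or if a joint passes its speed limit or range.

### The arm

A 6-joint arm with a two-finger parallel gripper is mounted at the origin on a cart in front of the work surface, level with it; the furniture and walls round the work are solid. World frame = base frame: x ahead of the robot, y to its left, z up, the work surface at z = 0. Lengths are in m, angles in rad, forces in N, time in s.
With the tool pointing down it reaches from about 0.325 to 0.9 m from the base axis. Payload 6.1 kg.
Tool frame: the origin (TCP) lies at the very end of the fingers, on their centre line; the grasp point (between the pads) lies 19 mm behind it; x points along the fingers, y is the direction in which the jaws open and shut, and the axes are right-handed (so a half turn about x gives the same grasp; the last joint's range is limited). The gripper opens to 87 mm and grips with 3 to 60 N. Pads are 19 mm wide; open, the fingers measure 117 mm over their backs; the gripper's body (75 mm by 190 mm) begins 51 mm behind the grasp point.
Start: joints at [1.18, 0.22, 1.526, -0, 1.395, -0.126], TCP at [0.164, 0.603, 0.223] pointing down, gripper open.
Joint ranges: [-2.98, 2.98], [-0.91, 2.08], [0.09, 2.57], [-1.24, 4.39], [0.2, 2.65], [-2.68, 2.68]. Speed limits (rad/s): [2.57, 2.57, 3.01, 3.14, 3.14, 3.14].

### API

Orientations are given as a rotation vector (axis times angle).
In Python, from rig import bot, eoat, snapshot, calibration gives the robot as it stands. Calls block until the motion is done:
- bot.goto(position, orientation): joint-space move of the TCP to a pose.
- bot.servo_line(position, rotation=None, velocity=0.15): straight line of the TCP; rotation=None keeps the orientation; velocity is the mean speed in m/s.
- bot.move_joints(angles): joint-space move.
- eoat.ungrasp() and eoat.grab(squeeze=None): open the fingers fully, or close them until they stop; squeeze is the grip in N (None keeps the last).
- bot.dwell(seconds).
- bot.ik(position, orientation): joint angles nearest the present ones, or None.
- snapshot(name): name is "side" or "top" or "wrist"; returns the picture (420x560x3 uint8, blue, green, red); there is no depth.
- calibration(name): a dict with "camera_matrix" (3x3 intrinsics, pixels), "cam_to_world" (4x4, takes a point from camera to world coordinates). Camera axes: x right, y down, z forward; pixel columns grow to the right and rows downward; lengths in m; the calibration is good to about 2 mm. A picture is of the moment at which its call begins: read the wrist's pose just before it. calibration takes no time and is no camera call; for the wrist camera it gives the pose at the moment of the call.
A pose or a line that the arm cannot do raises bot.IKError and nothing moves.
- bot.hand_in(): hands the job in, once; it reports no verdict.
Readings, each from a call of its own:
- bot.current_time(): time.
- bot.current_joint_positions(): joint angles.
- bot.current_dq(): joint speeds.
- bot.current_tau(): joint torques, N m.
- bot.current_ee_pos(): TCP position.
- bot.current_eef_rot(): TCP orientation.
- bot.current_ft_force(): force on the tool from outside, world axes, zero at the start.
- bot.current_ft_torque(): the same for the moment, N m.
- bot.current_finger_gap(): finger opening in m.
Only numpy, scipy, OpenCV 4.12 (cv2) and the standard library are available. Lean on these libraries where they do the work, as an engineer would, in place of code of your own. Each camera call takes 0.05 s, during which the arm holds its last target.

## Working session

There is one attempt and no reset: what is moved stays moved. The work goes in short steps, each a Python script; the robot and the scene stay as the last script left them, time stands still between calls to the robot, and variables do not carry over. Pictures are saved under pics/ and viewed, and the job is handed in when it is done.

```bash
ls; mkdir -p pics
python3 - <<'E'
from rig import bot,eoat,snapshot,calibration
import cv2,numpy as np
np.set_printoptions(precision=4,suppress=True)
print(bot.current_time())
for n in ("side","top","wrist"):
    cv2.imwrite(f"pics/{n}0.png",snapshot(n)); c=calibration(n); print(n,c["camera_matrix"],c["cam_to_world"])
print(bot.current_ee_pos(),bot.current_eef_rot(),bot.current_ft_force(),bot.current_finger_gap(),bot.current_time())
E
```

```text
pics
0.0
side [[522.8915   0.     284.3581]
 [  0.     522.8915 206.2786]
 [  0.       0.       1.    ]] [[-0.96   -0.1201  0.2529  0.0639]
 [-0.2797  0.4536 -0.8462  1.3964]
 [-0.0131 -0.8831 -0.4691  0.9056]
 [ 0.      0.      0.      1.    ]]
top [[395.0407   0.     281.1672]
 [  0.     395.0407 203.5541]
 [  0.       0.       1.    ]] [[ 0.0173 -0.9888  0.1482  0.31  ]
 [-0.9998 -0.0165  0.0068 -0.0551]
 [-0.0042 -0.1483 -0.9889  1.2903]
 [ 0.      0.      0.      1.    ]]
wrist [[300.5767   0.     281.7941]
 [  0.     300.5767 211.2257]
 [  0.       0.       1.    ]] [[ 0.2605  0.9209  0.2902  0.0834]
 [ 0.9655 -0.2478 -0.0804  0.6247]
 [-0.0021  0.3011 -0.9536  0.3841]
 [ 0.      0.      0.      1.    ]]
[0.1634 0.6028 0.2217] [ 0.2067  1.5611 -0.209 ] [ 0.4194  0.0218 -0.2225] 0.08675449500644347 0.15
```

View pics/side0.png

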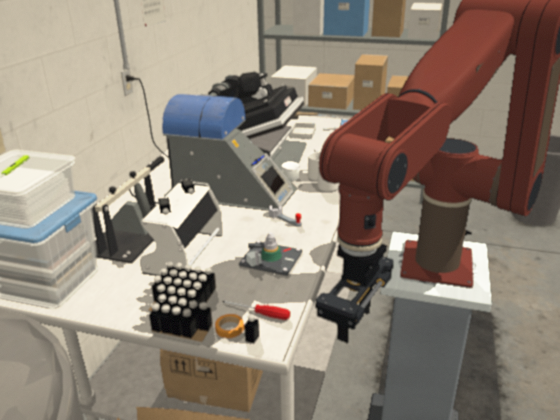

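View pics/top0.png

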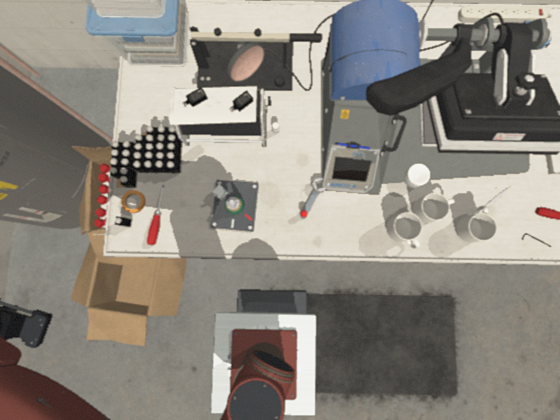

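View pics/wrist0.png

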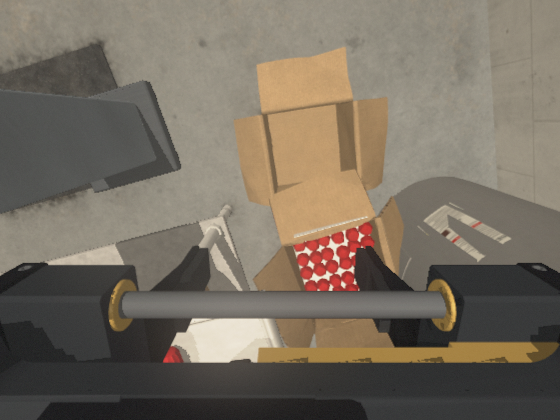

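The side view shows the clamp at about (270,252) and the lever's red knob at (298,217). In the top view the clamp is at (235,205) and the knob at (304,214), with its hub near (318,185) next to the blue machine. I'll zoom in.

Run:
```python
import cv2,numpy as np
t=cv2.imread("pics/top0.png");s=cv2.imread("pics/side0.png")
a=cv2.resize(t[165:245,200:360],(800,400),interpolation=cv2.INTER_CUBIC)
cv2.imwrite("pics/topz.png",a)
b=cv2.resize(s[195:285,225:325],(660,594),interpolation=cv2.INTER_CUBIC)
cv2.imwrite("pics/sidez.png",b)
```

```text
(no output)
```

View pics/topz.png

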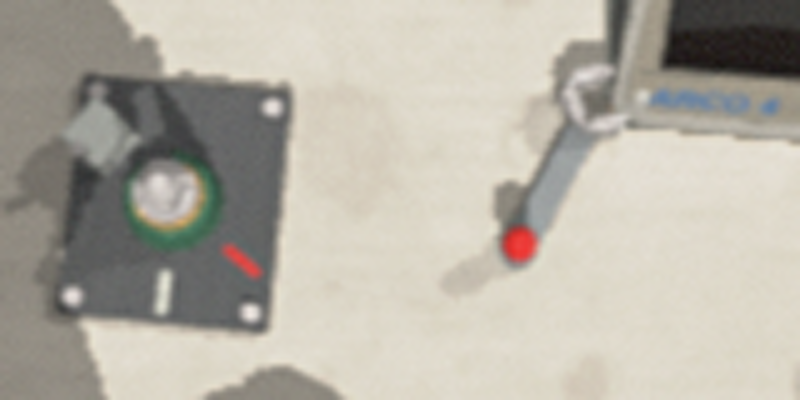

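View pics/sidez.png

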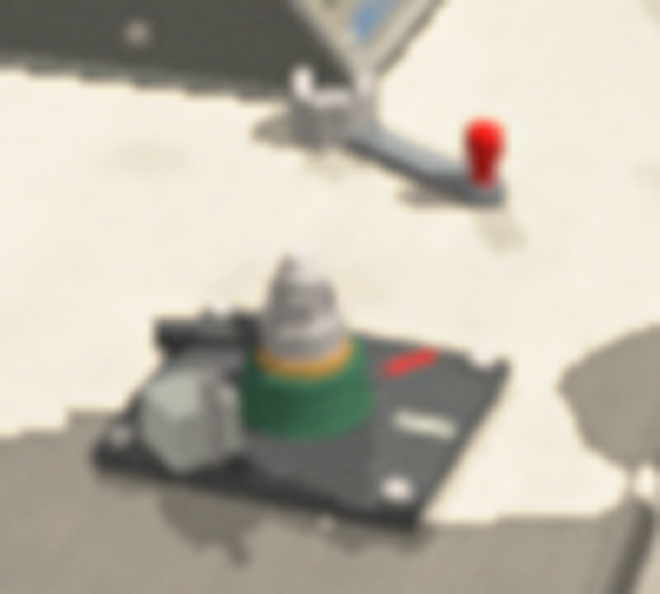

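```bash
cat > h.py <<'E'
import numpy as np,cv2
from rig import bot,eoat,snapshot,calibration
from scipy.spatial.transform import Rotation as R
np.set_printoptions(precision=4,suppress=True)
def ray(c,px):
    K=c["camera_matrix"];T=np.array(c["cam_to_world"])
    d=T[:3,:3]@np.linalg.inv(K)@np.array([px[0],px[1],1.]);return T[:3,3],d/np.linalg.norm(d)
def onz(c,px,z):
    o,d=ray(c,px);return o+d*(z-o[2])/d[2]
def tri(rs):
    A=np.zeros((3,3));b=np.zeros(3)
    for o,d in rs:
        P=np.eye(3)-np.outer(d,d);A+=P;b+=P@o
    p=np.linalg.solve(A,b);return p,[np.linalg.norm((np.eye(3)-np.outer(d,d))@(p-o)) for o,d in rs]
def proj(c,p):
    T=np.linalg.inv(c["cam_to_world"]);q=T[:3,:3]@np.asarray(p)+T[:3,3];q=c["camera_matrix"]@q;return q[:2]/q[2]
def down(yaw):
    """tool x down; jaw axis (tool y) along world angle yaw"""
    x=np.array([0,0,-1.]);y=np.array([np.cos(yaw),np.sin(yaw),0]);z=np.cross(x,y)
    return R.from_matrix(np.c_[x,y,z]).as_rotvec()
E
python3 - <<'E'
from h import *
ct=calibration("top");cs=calibration("side")
zt=lambda u,v:(200+u/5,165+v/5)
zs=lambda u,v:(225+u/6.6,195+v/6.6)
print("knob",tri([ray(ct,zt(519,244)),ray(cs,zs(484,140))]))
print("hub",onz(ct,zt(598,97),.03), "side",onz(cs,zs(335,95),.03))
print("tip",tri([ray(ct,zt(163,185)),ray(cs,zs(297,258))]))
for p in [(93,85),(285,92),(263,325),(66,305)]: print("corner",onz(ct,zt(*p),.012))
print("white",onz(ct,zt(166,272),.012),onz(ct,zt(162,312),.012))
print("red",onz(ct,zt(228,248),.012),onz(ct,zt(260,275),.012))
print(R.from_rotvec(bot.current_eef_rot()).as_matrix())
E
```

```text
knob (array([ 0.467 , -0.1195,  0.0334]), [np.float64(0.0005634002793170493), np.float64(0.0005634002793171626)])
hub [ 0.5639 -0.1703  0.03  ] side [ 0.5589 -0.1528  0.03  ]
tip (array([0.4949, 0.1035, 0.0868]), [np.float64(0.002207473063838856), np.float64(0.0022074730638387795)])
corner [0.5701 0.1614 0.012 ]
corner [0.5675 0.0345 0.012 ]
corner [0.4134 0.0447 0.012 ]
corner [0.4242 0.173  0.012 ]
white [0.4469 0.1088 0.012 ] [0.4207 0.1105 0.012 ]
red [0.4633 0.0689 0.012 ] [0.4459 0.0475 0.012 ]
[[-0.0005  0.2617  0.9652]
 [-0.0014  0.9652 -0.2617]
 [-1.     -0.0015 -0.0001]]
```

Run:
```python
from h import *
ct=calibration("top")
for z in (.05,.1,.15): print("machine corner",z,onz(ct,(322,190),z),onz(ct,(378,192),z))
from math import radians as r
q=bot.ik([0.57,0.07,0.16],down(r(90)));print(q)
bot.goto([0.57,0.07,0.16],down(r(90)))
c=calibration("wrist");im=snapshot("wrist");cv2.imwrite("pics/w1.png",im);np.save("w1c.npy",c["cam_to_world"])
print(bot.current_time(),bot.current_joint_positions(),bot.current_ee_pos())
```

```text
machine corner 0.05 [ 0.5418 -0.1761  0.05  ] [ 0.5383 -0.3544  0.05  ]
machine corner 0.1 [ 0.5324 -0.1713  0.1   ] [ 0.5291 -0.3424  0.1   ]
machine corner 0.15 [ 0.5231 -0.1664  0.15  ] [ 0.5199 -0.3303  0.15  ]
[-0.0151  0.1525  1.7249 -0.      1.2642 -1.5859]
2.5917 [-0.0137  0.1524  1.7247  0.0002  1.2642 -1.5857] [0.57   0.0709 0.1601]
```

View pics/w1.png

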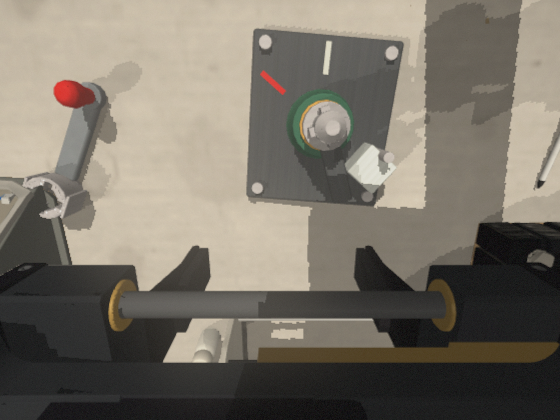

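Run:
```python
import cv2
t=cv2.imread("pics/w1.png")
cv2.imwrite("pics/w1a.png",cv2.resize(t[20:220,240:420],(540,600),interpolation=cv2.INTER_CUBIC))
cv2.imwrite("pics/w1s.png",cv2.resize(t[85:165,285:365],(600,600),interpolation=cv2.INTER_CUBIC))
cv2.imwrite("pics/w1b.png",cv2.resize(t[70:270,0:150],(450,600),interpolation=cv2.INTER_CUBIC))
```

```text
(no output)
```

View pics/w1s.png

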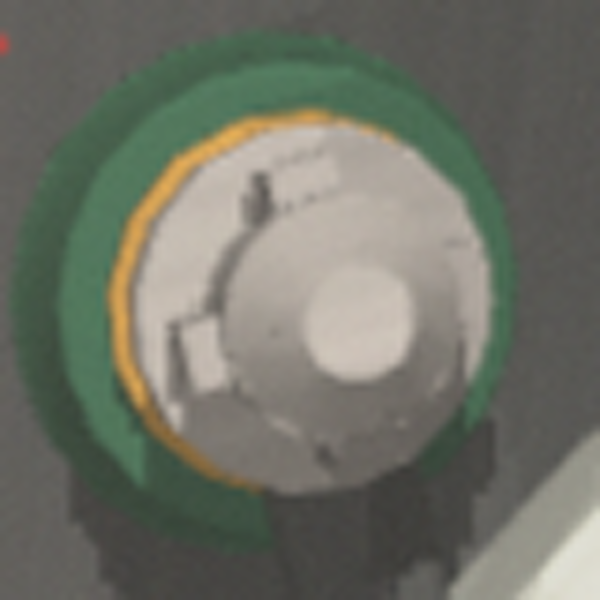

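View pics/w1b.png

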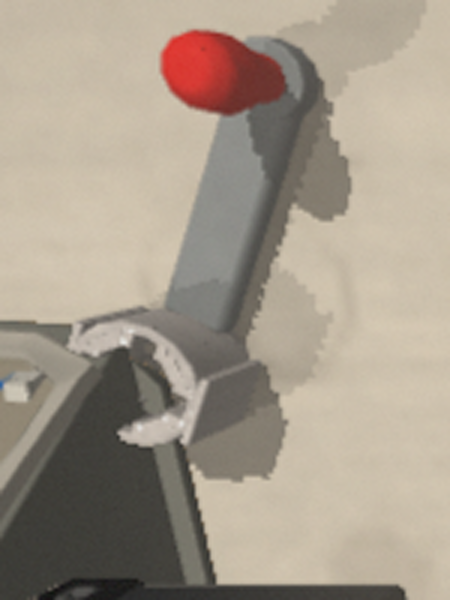

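View pics/w1a.png

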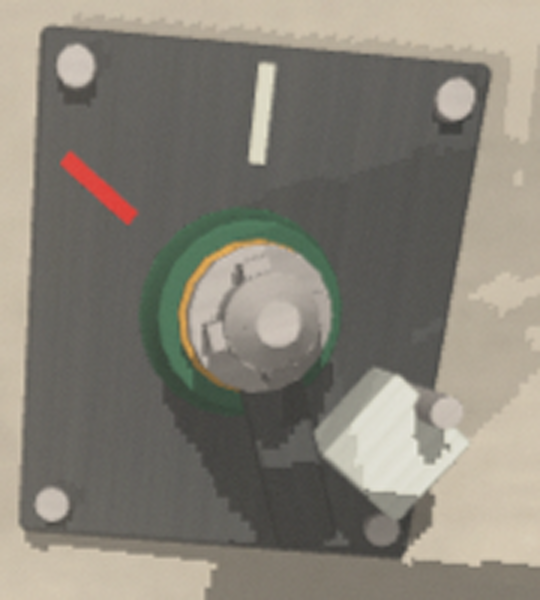

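The wrist image shows the clamp at (325,122), with the white mark along (327,58), the red mark along (272,82), and tooth tops near (326,109) and (312,132). The lever hub is at about (47,195) and the knob at about (80,93). The machine's corner appears to overlap the hub, so I'll look more closely before approaching.

Run:
```python
from h import *
from math import radians as r
for i,(p,y) in enumerate([([0.53,-0.09,0.2],65),([0.49,-0.11,0.17],115)]):
    bot.goto(p,down(r(y)))
    c=calibration("wrist");im=snapshot("wrist");cv2.imwrite(f"pics/w{2+i}.png",im);np.save(f"w{2+i}c.npy",c["cam_to_world"])
    print(bot.current_time(),bot.current_joint_positions(),bot.current_ee_pos(),bot.current_ft_force())
```

```text
3.3583 [-0.3129  0.0294  1.78    0.0008  1.3329 -1.4498] [ 0.5301 -0.0886  0.1995] [ 0.3431  0.8146 -0.7507]
4.3 [-0.3764 -0.0301  1.8968  0.0002  1.2748 -2.3837] [ 0.4904 -0.1093  0.17  ] [-0.2216 -0.6028  0.3373]
```

View pics/w2.png

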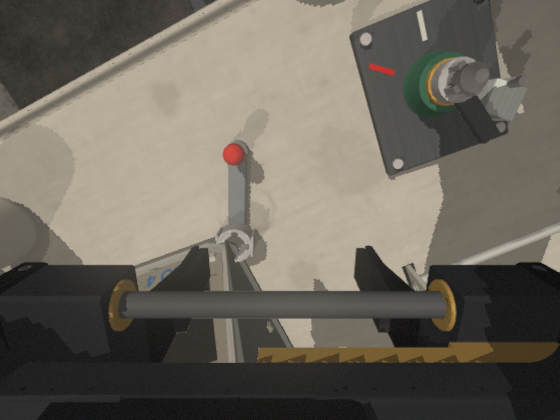

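View pics/w3.png

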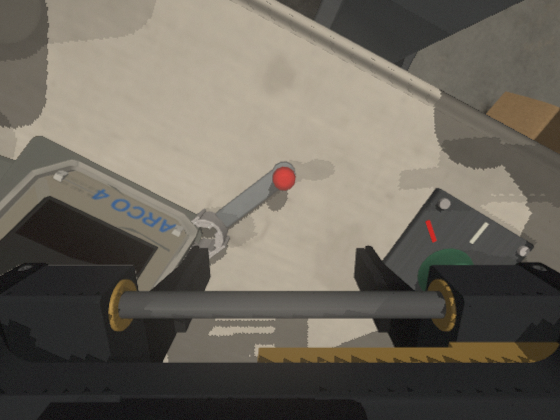

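Run:
```python
import cv2
t=cv2.imread("pics/w2.png");u=cv2.imread("pics/w3.png")
cv2.imwrite("pics/w2z.png",cv2.resize(t[130:290,180:300],(450,600),interpolation=cv2.INTER_CUBIC))
cv2.imwrite("pics/w3z.png",cv2.resize(u[150:270,160:310],(750,600),interpolation=cv2.INTER_CUBIC))
```

```text
(no output)
```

View pics/w2z.png

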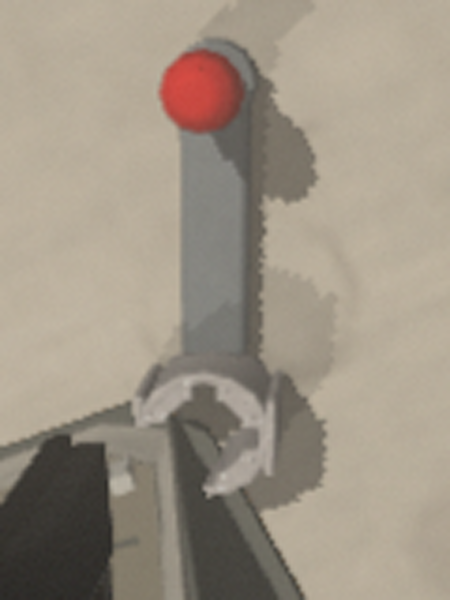

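View pics/w3z.png

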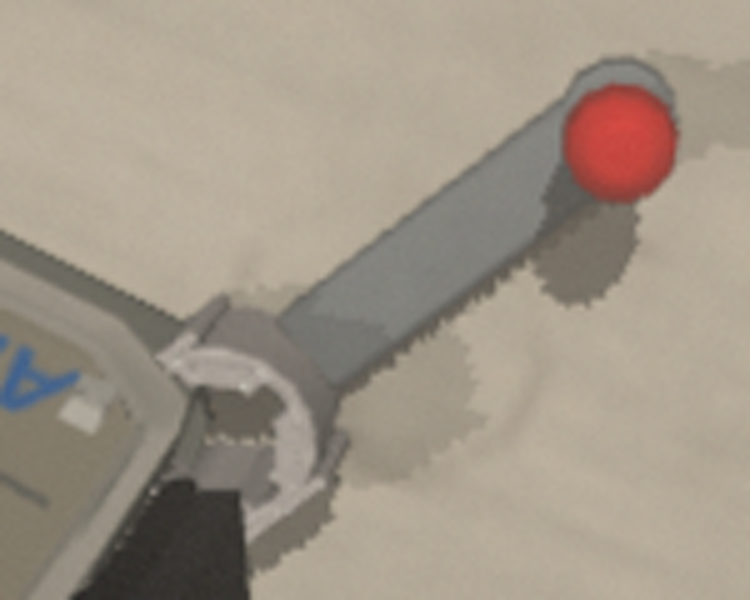

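```bash
cat >> h.py <<'E'
def wc(i):
    return {"camera_matrix":calibration("wrist")["camera_matrix"],"cam_to_world":np.load(f"w{i}c.npy")}
E
python3 - <<'E'
from h import *
c1,c2,c3=wc(1),wc(2),wc(3); ct=calibration("top")
w1b=lambda u,v:(u/3,70+v/3)
w2z=lambda u,v:(180+u/3.75,130+v/3.75)
w3z=lambda u,v:(160+u/5,150+v/5)
print("bezel corner 1,2,3",tri([ray(c1,w1b(130,350)),ray(c2,w2z(175,428)),ray(c3,w3z(200,392))]))
print("bezel corner 2,3",tri([ray(c2,w2z(175,428)),ray(c3,w3z(200,392))]))
print("cam poses",c2["cam_to_world"][:3,3],c3["cam_to_world"][:3,3])
# knob sphere center
def red(i,roi):
    im=cv2.imread(f"pics/w{i}.png").astype(int);m=((im[...,2]>150)&(im[...,1]<90)&(im[...,0]<90)).astype(np.uint8)
    x0,x1,y0,y1=roi;mm=np.zeros_like(m);mm[y0:y1,x0:x1]=m[y0:y1,x0:x1]
    cn=max(cv2.findContours(mm,0,2)[0],key=cv2.contourArea);print(i,cv2.minEnclosingCircle(cn));return cv2.minEnclosingCircle(cn)[0]
k2=red(2,(200,260,130,180));k3=red(3,(260,310,150,200))
print("knob",tri([ray(c2,k2),ray(c3,k3)]), tri([ray(c2,k2),ray(c3,k3),ray(ct,(200+519/5,165+244/5))]))
# hub ring top outer near-arm point
print("hub near edge top z.03", onz(c2,w2z(205,370),.03),onz(c3,w3z(277,372),.03))
# arm edges at z=.01
for a in [(182,150),(182,310)]: print("arm L w2",onz(c2,w2z(*a),.010))
for a in [(247,180),(247,335)]: print("arm R w2",onz(c2,w2z(*a),.010))
for a in [(560,103),(285,318)]: print("arm L w3",onz(c3,w3z(*a),.010))
for a in [(530,250),(345,385)]: print("arm R w3",onz(c3,w3z(*a),.010))
# flats plate tops
print("flat + w2",[onz(c2,w2z(*a),.03) for a in [(283,380),(272,475)]])
print("flat + w3",[onz(c3,w3z(*a),.03) for a in [(345,435),(250,538)]])
print("flat - w3",[onz(c3,w3z(*a),.03) for a in [(225,298),(160,360)]])
print("flat - w2",[onz(c2,w2z(*a),.03) for a in [(158,365),(137,405)]])
E
```

```text
bezel corner 1,2,3 (array([ 0.56  , -0.177 ,  0.0204]), [np.float64(0.0037441927938855557), np.float64(0.003366606975143759), np.float64(0.000965602639483231)])
bezel corner 2,3 (array([ 0.5599, -0.1766,  0.0255]), [np.float64(0.0014903180023201727), np.float64(0.0014903180023200522)])
cam poses [ 0.4549 -0.0543  0.3622] [ 0.4152 -0.1446  0.3322]
2 ((230.9253692626953, 153.6119384765625), 9.833382606506348)
3 ((283.9418640136719, 177.8023223876953), 10.443552017211914)
knob (array([ 0.4662, -0.1184,  0.0428]), [np.float64(0.00015095575393912384), np.float64(0.0001509557539390866)]) (array([ 0.4659, -0.1187,  0.0425]), [np.float64(0.00046805048779423927), np.float64(0.0004084654616785367), np.float64(0.0008124436658159692)])
hub near edge top z.03 [ 0.5463 -0.1579  0.03  ] [ 0.5451 -0.1621  0.03  ]
arm L w2 [ 0.4833 -0.1365  0.01  ]
arm L w2 [ 0.53   -0.1613  0.01  ]
arm R w2 [ 0.5004 -0.1223  0.01  ]
arm R w2 [ 0.5467 -0.1458  0.01  ]
arm L w3 [ 0.4702 -0.1304  0.01  ]
arm L w3 [ 0.5408 -0.1663  0.01  ]
arm R w3 [ 0.5029 -0.1228  0.01  ]
arm R w3 [ 0.55  -0.148  0.01 ]
flat + w2 [array([ 0.5597, -0.1371,  0.03  ]), array([ 0.5878, -0.1551,  0.03  ])]
flat + w3 [array([ 0.5524, -0.1434,  0.03  ]), array([ 0.5842, -0.1533,  0.03  ])]
flat - w3 [array([ 0.5342, -0.178 ,  0.03  ]), array([ 0.5531, -0.1857,  0.03  ])]
flat - w2 [array([ 0.5386, -0.1706,  0.03  ]), array([ 0.5478, -0.1831,  0.03  ])]
```

The machine's low front corner crowds the hub, so the -y finger wouldn't fit beside it. I'll grip the arm by its sides, slide the lever about 90 mm along its own -x into the open, and regrasp at the hub. Before that I'll compute the clamp pose.

Run:
```python
from h import *
from math import atan2
c1=wc(1);c2=wc(2)
a=lambda u,v:(240+u/3,20+v/3); s=lambda u,v:(285+u/7.5,85+v/7.5)
C=[onz(c1,a(*p),.012)[:2] for p in [(42,28),(490,68),(402,558),(22,530)]]
print("corners",C,np.mean(C,0))
ang=lambda d:np.degrees(atan2(d[1],d[0]))
print([ang(C[i]-C[(i+1)%4]) for i in range(4)],[np.linalg.norm(C[i]-C[(i+1)%4]) for i in range(4)])
w=[onz(c1,a(*p),.012)[:2] for p in [(257,165),(266,62)]];r=[onz(c1,a(*p),.012)[:2] for p in [(133,220),(65,155)]]
print("white",w,ang(w[1]-w[0]),"red",r,ang(r[1]-r[0]))
t=onz(c1,s(358,323),.094);print("tip",t,"seat",onz(c1,s(311,307),.062))
for ax in (t[:2],):
    print(ang(w[0]-ax),ang(w[1]-ax),ang(r[0]-ax),ang(r[1]-ax))
for nm,q in (("t1",[(268,165),(330,152),(342,185),(285,205)]),("t2",[(185,322),(217,318),(228,385),(190,392)])):
    P=np.array([onz(c1,s(*p),.078)[:2] for p in q]);print(nm,P);m=P.mean(0);print(m,np.linalg.norm(m-t[:2]),ang(m-t[:2]))
print("1 outer edge dir",)
```

```text
corners [array([0.4117, 0.045 ]), array([0.4222, 0.1822]), array([0.5789, 0.17  ]), array([0.5689, 0.0339])] [0.4954 0.1078]
[np.float64(-94.37687291256783), np.float64(175.56951605207942), np.float64(85.7684835667857), np.float64(-4.051937751054047)] [np.float64(0.13753356579910336), np.float64(0.15725037575962558), np.float64(0.136493098106086), np.float64(0.1575991169748762)]
white [array([0.4496, 0.112 ]), array([0.4207, 0.1134])] 177.1946159962835 red [array([0.4659, 0.0729]), array([0.4469, 0.0514])] -131.5367522910827
tip [0.4951 0.1078 0.094 ] seat [0.4946 0.1078 0.062 ]
174.8383990263926 175.7521780083438 -129.90002001956853 -130.53272679237412
t1 [[0.4801 0.1004]
 [0.4789 0.1067]
 [0.4821 0.1081]
 [0.484  0.1023]]
[0.4813 0.1044] 0.014314482049008665 -165.96500676832582
t2 [[0.4957 0.0924]
 [0.4953 0.0957]
 [0.5021 0.0971]
 [0.5028 0.0931]]
[0.4989 0.0946] 0.013811338502060679 -74.07847394376076
1 outer edge dir
```

Run:
```python
from h import *
from math import radians as r
d=np.array([.887,-.462]);k=np.array([.466,-.1185])
g=k+0.04*d+np.array([.462,.887])*.001
o=down(r(62.5))
bot.goto([*g,0.10],o)
bot.servo_line([*g,0.0045],velocity=0.10)
print(bot.current_ft_force(),bot.current_ee_pos())
eoat.grab(25)
print(bot.current_finger_gap(),bot.current_ft_force(),bot.current_time())
cv2.imwrite("pics/s4.png",cv2.resize(snapshot("side")[180:300,220:420],(800,480)))
```

```text
[ 0.0957 -0.0955  0.5557] [ 0.5026 -0.1364  0.0052]
0.021166475949365486 [ 0.1106 -0.1937 -0.4916] 7.3333
```

View pics/s4.png

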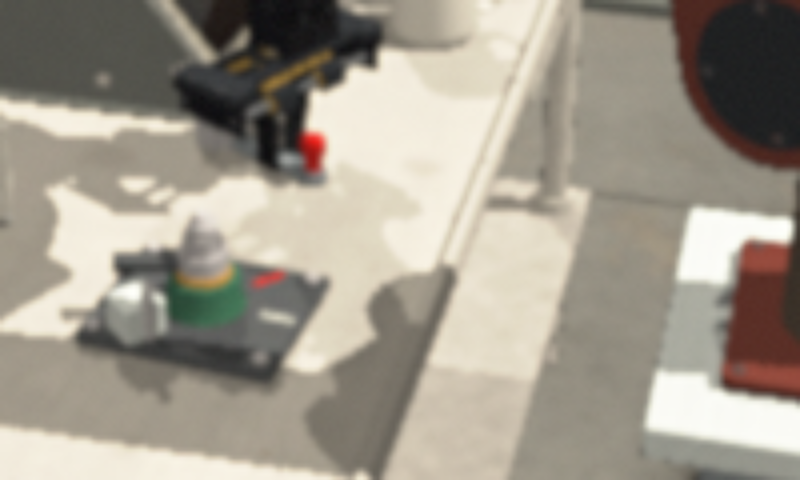

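The clamp axis is at (0.495, 0.108) and its white direction at 175.5°. The teeth put the fit direction at about 195°. The side view shows the arm held just inboard of the knob at (313,150). I'll slide the lever out now.

Run:
```python
from h import *
from math import radians as r
d=np.array([.887,-.462]);p=np.array(bot.current_ee_pos())
q=p.copy();q[:2]-=d*0.09;q[2]=.0055
bot.servo_line(q,velocity=0.08)
print(bot.current_ee_pos(),bot.current_ft_force(),bot.current_finger_gap())
eoat.ungrasp()
q[2]=.16
q[:2]+=d*0.075
bot.servo_line([*q],velocity=0.2)
c=calibration("wrist");im=snapshot("wrist");cv2.imwrite("pics/w5.png",im);np.save("w5c.npy",c["cam_to_world"])
print(bot.current_time(),bot.current_ee_pos())
```

```text
[ 0.4221 -0.0945  0.0054] [-0.6043  0.5001 -2.6108] 0.021546391073091635
10.975 [ 0.4872 -0.1284  0.1583]
```

View pics/w5.png

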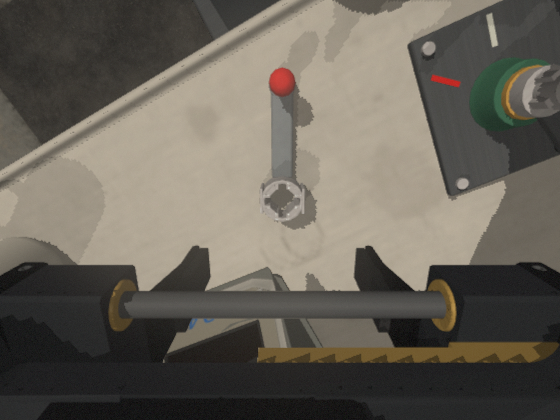

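The lever is now clear of the machine, with the hub ring centred near (283,201) and the knob at (282,82).

Run:
```python
import cv2
t=cv2.imread("pics/w5.png")
cv2.imwrite("pics/w5z.png",cv2.resize(t[60:230,240:330],(318,600),interpolation=cv2.INTER_CUBIC))
cv2.imwrite("pics/w5h.png",cv2.resize(t[172:228,255:311],(560,560),interpolation=cv2.INTER_CUBIC))
```

```text
(no output)
```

View pics/w5h.png

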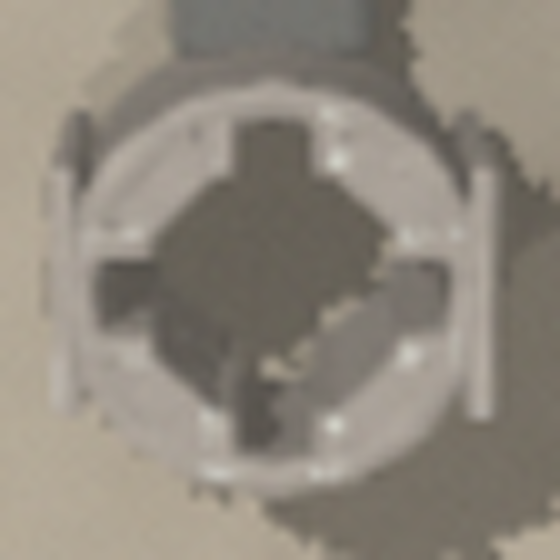

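View pics/w5z.png

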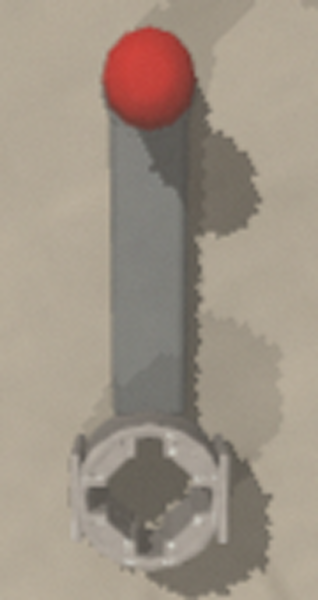

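Run:
```python
from h import *
from math import radians as r,atan2
c=wc(5)
h=onz(c,(255+27.3,172+28.8),.03)
im=cv2.imread("pics/w5.png").astype(int);m=((im[...,2]>150)&(im[...,1]<90)&(im[...,0]<90)).astype(np.uint8)
cn=max(cv2.findContours(m[60:110,260:310],0,2)[0],key=cv2.contourArea);k=np.array(cv2.minEnclosingCircle(cn)[0])+[260,60]
kn=onz(c,k,.0425);d=(h-kn)[:2];L=np.linalg.norm(d);th=atan2(d[1],d[0]);print(h,kn,L,np.degrees(th))
# groove axis
g1=onz(c,(255+27.2,172+12.2),.03)-onz(c,(255+27.5,172+45.2),.03);print("groove",np.degrees(atan2(-g1[1],-g1[0])))
z=lambda u,v:(240+u/3.53,60+v/3.53)
for A,B in (((112,140),(117,405)),((185,190),(183,400))):
    e=onz(c,z(*B),.01)-onz(c,z(*A),.01);print("arm edge",np.degrees(atan2(e[1],e[0])))
np.save("lev.npy",[h[0],h[1],th])
yaw=th+np.pi/2
print(bot.ik([h[0],h[1],.006],down(yaw)))
```

```text
[ 0.4856 -0.1271  0.03  ] [ 0.3862 -0.0775  0.0425] 0.11104748501872136 -26.539796066887384
groove -26.88925056395241
arm edge -26.84521886568865
arm edge -27.39244951541029
[-0.4132  0.2063  1.9953 -0.      0.9401 -1.5208]
```

Run:
```python
from h import *
from math import radians as r
hx,hy,_=np.load("lev.npy");th=r(-26.9);o=down(th+np.pi/2)
bot.goto([hx,hy,0.09],o)
p=np.array(bot.current_ee_pos());print(p)
bot.servo_line([hx,hy,0.0055],velocity=0.08)
print(bot.current_ee_pos(),bot.current_ft_force())
eoat.grab(50)
print(bot.current_finger_gap(),bot.current_ft_force(),bot.current_ee_pos())
z0=bot.current_ee_pos()[2]
p=np.array(bot.current_ee_pos());p[2]=.16
bot.servo_line(p,velocity=0.12)
bot.dwell(.2)
print(bot.current_ft_force(),bot.current_ft_torque(),bot.current_finger_gap(),bot.current_time(),"zgrip",z0)
c=calibration("wrist");im=snapshot("wrist");cv2.imwrite("pics/w6.png",im);np.save("w6c.npy",c["cam_to_world"])
```

```text
[ 0.4837 -0.1262  0.0884]
[ 0.4861 -0.1273  0.0061] [0.6274 0.4569 0.3185]
0.04494773242303939 [-0.3927  0.2772 -0.3935] [ 0.4856 -0.1271  0.0055]
[ 0.9032 -0.7639 -2.9793] [-0.0319 -0.0527 -0.0166] 0.04454137524261217 14.9917 zgrip 0.0054916550189043935
```

View pics/w6.png

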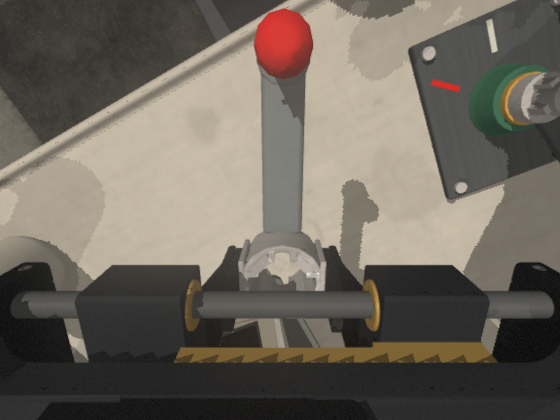

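The lever is held squarely: the gap is 44.5 mm, the added weight is about 2.5 N, and the knob is at (284,43), in line with the hub. I'll move above the spindle at the estimated fit angle and check.

```bash
cat >> h.py <<'E'
AX=np.array([0.495,0.1078]); GZ=0.0055
def favg(n=5):
    F=[];T=[]
    for _ in range(n):
        F.append(bot.current_ft_force());T.append(bot.current_ft_torque());bot.dwell(.02)
    return np.mean(F,0),np.mean(T,0)
E
python3 - <<'E'
from h import *
from math import radians as r
o=down(r(105))
bot.goto([*AX,0.130],o)
bot.dwell(.2)
print(bot.current_ee_pos(),bot.current_joint_positions(),favg(),bot.current_time())
cv2.imwrite("pics/s7.png",cv2.resize(snapshot("side")[190:290,220:340],(720,600),interpolation=2))
t=snapshot("top");cv2.imwrite("pics/t7.png",cv2.resize(t[165:245,190:290],(750,600),interpolation=2))
c=calibration("wrist");im=snapshot("wrist");cv2.imwrite("pics/w7.png",im);np.save("w7c.npy",c["cam_to_world"])
E
```

```text
[0.4955 0.1064 0.1303] [ 0.0561  0.0248  1.9215 -0.0003  1.1948 -1.7737] (array([ 0.4169, -0.302 , -3.2936]), array([ 0.0467, -0.0539,  0.0161])) 16.2667
```

View pics/s7.png

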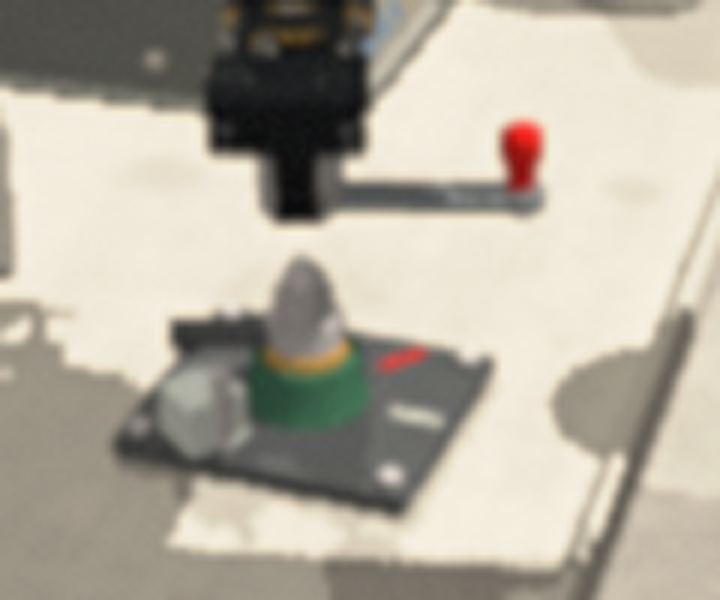

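View pics/w7.png

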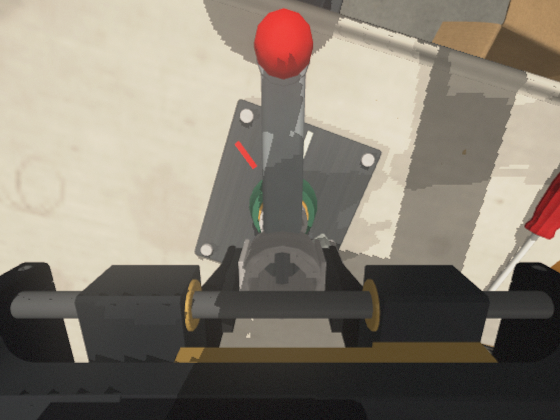

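The side view shows the lever level above the spindle, hub at (295,190) over the tip at (300,260). I'll descend in small steps while watching the force.

Run:
```python
from h import *
b,bt=favg(8);print("base",b,bt)
np.save("base.npy",[b,bt])
for u in (0.100,0.094,.090,.087,.084,.081):
    bot.servo_line([*AX,u+GZ],velocity=0.05)
    f,t=favg(4);print(u,np.round(bot.current_ee_pos(),4),f-b,t-bt,round(bot.current_time(),2))
    if np.linalg.norm(f-b)>6: print("stop");break
```

```text
base [-0.224   0.0556 -3.0956] [ 0.0551 -0.0316  0.0098]
0.1 [0.4952 0.1078 0.1057] [0.3674 0.3027 0.3668] [-0.0106 -0.0193  0.0059] 17.26
0.094 [0.4949 0.1078 0.0994] [ 0.4629 -0.1764  0.0089] [-0.005   0.0033 -0.0008] 17.59
0.09 [0.4949 0.1078 0.0953] [ 0.0254 -0.716  -0.2073] [ 0.0161 -0.0172  0.0093] 17.91
0.087 [0.4949 0.1078 0.0924] [ 0.2834  0.3373 -0.1575] [-0.0063  0.0003 -0.0093] 18.23
0.084 [0.4949 0.1078 0.0894] [ 0.6343 -0.2643  0.2967] [-0.0142 -0.0345 -0.0031] 18.54
0.081 [0.4949 0.1078 0.0864] [ 0.0697 -0.0226  0.0911] [-0.0094  0.0197  0.0083] 18.86
```

Run:
```python
from h import *
b,bt=np.load("base.npy")
for u in (.0795,.0785,.078,.0775,.077,.0765,.076,.0755,.075,.074,.073):
    bot.servo_line([*AX,u+GZ],velocity=0.02)
    f,t=favg(4);print(u,np.round(bot.current_ee_pos(),4),f-b,t-bt,round(bot.current_time(),2))
    if f[2]-b[2]>5 or np.linalg.norm(f-b)>8: print("stop");break
```

```text
0.0795 [0.495  0.1078 0.085 ] [ 0.5025  0.0292 -0.0607] [-0.0195 -0.0087 -0.0069] 19.18
0.0785 [0.495  0.1078 0.084 ] [ 0.4383  0.3274 -0.2183] [-0.0098 -0.0042 -0.0051] 19.49
0.078 [0.495  0.1078 0.0835] [ 0.1603 -0.0571  0.1899] [-0.0184  0.0015 -0.0069] 19.81
0.0775 [0.495  0.1078 0.083 ] [-0.277   0.0249 -0.0419] [ 0.0669 -0.0083  0.0127] 20.12
0.077 [0.495  0.1078 0.0825] [-0.3521 -0.0516  0.191 ] [ 0.0711  0.0313 -0.002 ] 20.44
0.0765 [0.495  0.1078 0.082 ] [-0.3223  0.3347 -0.2357] [0.0838 0.0329 0.0232] 20.76
0.076 [0.4949 0.1078 0.0814] [-0.024   0.6477  0.0085] [ 0.1037  0.0672 -0.002 ] 21.07
0.0755 [0.495  0.1078 0.081 ] [-0.2197  0.5455  0.2278] [ 0.1326  0.0642 -0.0152] 21.39
0.075 [0.495  0.1078 0.0805] [0.2465 0.6838 0.2333] [ 0.1181  0.0943 -0.0122] 21.71
0.074 [0.495  0.1078 0.0794] [-0.2769  0.626  -0.1977] [0.161  0.0928 0.0053] 22.02
0.073 [0.4949 0.1078 0.0784] [-0.0559  0.542   0.0251] [ 0.183   0.0907 -0.0065] 22.34
```

Zero Fz and Tz 5 mm below the tooth tops means the splines have engaged at the estimated angle, with under 1 N of side load. I'll go on to the shoulder.

Run:
```python
from h import *
b,bt=np.load("base.npy")
for u in (.071,.069,.067,.065,.0635,.0628,.0622,.0618,.0614,.061,.0606,.0602):
    bot.servo_line([*AX,u+GZ],velocity=0.03)
    f,t=favg(4);print(u,np.round(bot.current_ee_pos(),4),f-b,t-bt,round(bot.current_time(),2))
    if f[2]-b[2]>(5.0 if u<.063 else 4) or np.linalg.norm(f-b)>8: print("stop");break
print(bot.current_finger_gap())
cv2.imwrite("pics/s8.png",cv2.resize(snapshot("side")[190:290,220:340],(720,600),interpolation=2))
```

```text
0.071 [0.4949 0.1078 0.0763] [-0.1899  1.2825 -1.2191] [0.2046 0.0705 0.0226] 22.66
0.069 [0.4949 0.1078 0.0743] [-0.053   1.0065 -1.0526] [0.1986 0.0906 0.0246] 22.98
0.067 [0.4949 0.1078 0.0723] [-0.7505  1.2069 -0.7172] [0.2231 0.1005 0.0188] 23.29
0.065 [0.4949 0.1078 0.0703] [-0.9078  1.3015 -0.9665] [0.2506 0.159  0.0047] 23.61
0.0635 [0.495  0.1078 0.0689] [-0.9537  1.5289  0.5347] [0.2601 0.2195 0.0163] 23.93
0.0628 [0.495  0.1078 0.0684] [-1.2593  1.191   1.0943] [0.2925 0.3003 0.0214] 24.24
0.0622 [0.495  0.1078 0.0677] [-1.7838  1.7193  1.9272] [0.279  0.3064 0.0447] 24.56
0.0618 [0.4951 0.1078 0.0674] [-2.272   0.8545  3.2362] [0.3105 0.4801 0.0488] 24.88
0.0614 [0.495  0.1078 0.067 ] [-2.479   1.4781  4.59  ] [0.3212 0.4808 0.0488] 25.19
0.061 [0.4951 0.1078 0.0666] [-2.3404  1.1666  5.1587] [0.3117 0.5833 0.0414] 25.51
stop
0.04421121922341382
```

View pics/s8.png

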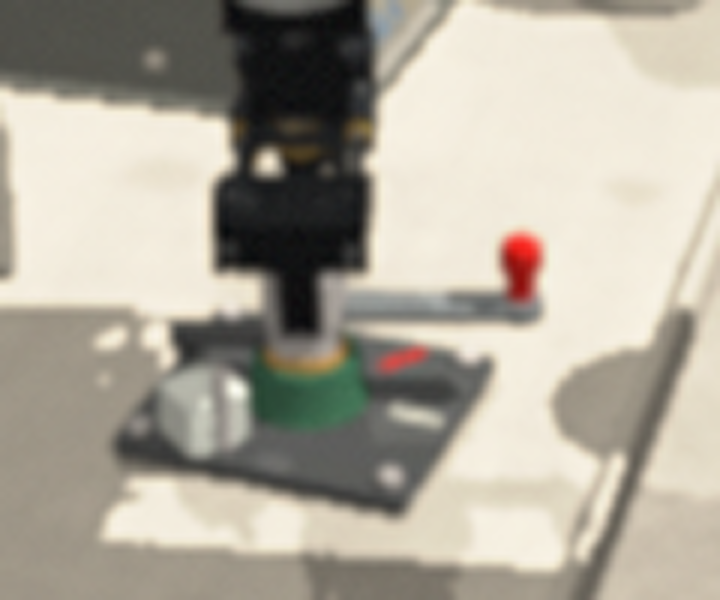

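The hub now sits on the orange ring with about 5 N down, so it is home. I'll give it one slightly firmer press, within about 2 mm of spindle travel, then ease off and swing in increments while watching Tz for the stop.

Run:
```python
from h import *
from math import radians as r
b,bt=np.load("base.npy")
bot.servo_line([*AX,.0604+GZ],velocity=0.03)
f,t=favg(3);print("press",bot.current_ee_pos(),f-b,t-bt)
bot.servo_line([*AX,.0616+GZ],velocity=0.03)
f,t=favg(3);print("ease",bot.current_ee_pos(),f-b,t-bt)
for y in (107,110,115,121,127,132,135,137):
    bot.goto([*AX,.0616+GZ],down(r(y)))
    f,t=favg(3);print(y,f-b,t-bt,round(bot.current_joint_positions()[5],3),round(bot.current_time(),2))
    if abs((t-bt)[2])>1.2 or np.linalg.norm(f-b)>15: print("stop");break
```

```text
press [0.4951 0.1078 0.066 ] [-2.9491  1.5047  6.5916] [0.3875 0.6218 0.0504]
ease [0.495  0.1078 0.067 ] [-2.3679  1.8621  4.6667] [0.3657 0.3972 0.056 ]
107 [-1.3965  1.2304  4.9262] [ 0.2876  0.3182 -0.0328] -1.808 26.46
110 [-2.2355  2.0568  4.4401] [ 0.3816  0.3744 -0.0583] -1.86 26.76
115 [-2.0537  1.8847  4.1322] [ 0.4698  0.4448 -0.0286] -1.946 27.06
121 [-2.0284  2.3663  4.2958] [ 0.5463  0.4933 -0.0189] -2.049 27.36
127 [-2.7489  2.8238  4.4527] [ 0.6283  0.5447 -0.0103] -2.154 27.66
132 [-3.0095  2.9779  4.718 ] [ 0.6517  0.6004 -0.0267] -2.241 27.96
135 [-3.3137  3.5358  4.5373] [ 0.7503  0.687  -0.1046] -2.295 28.26
137 [-3.5869  4.2145  4.3171] [ 0.801   0.7142 -0.1072] -2.331 28.56
```

Run:
```python
from h import *
print(bot.current_finger_gap(),bot.current_ee_pos())
cv2.imwrite("pics/s9.png",cv2.resize(snapshot("side")[190:290,220:340],(720,600),interpolation=2))
c=calibration("wrist");im=snapshot("wrist");cv2.imwrite("pics/w9.png",im);np.save("w9c.npy",c["cam_to_world"])
```

```text
0.045192326957709694 [0.4948 0.1079 0.067 ]
```

View pics/s9.png

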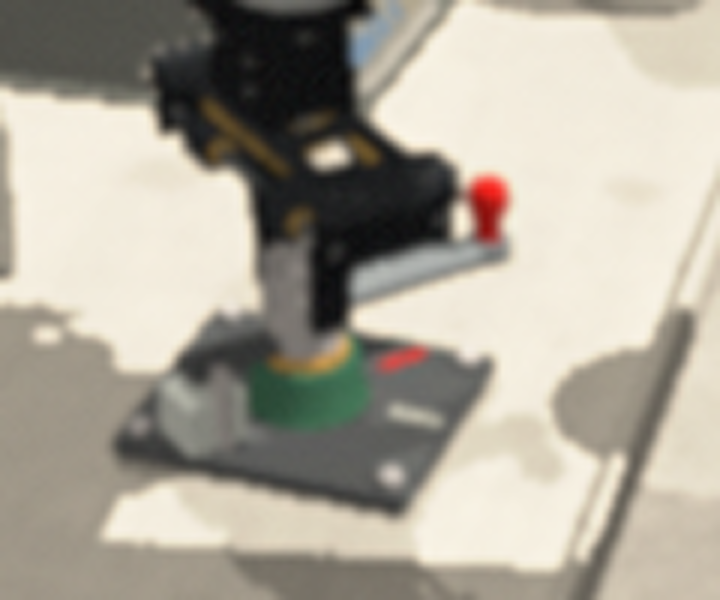

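View pics/w9.png

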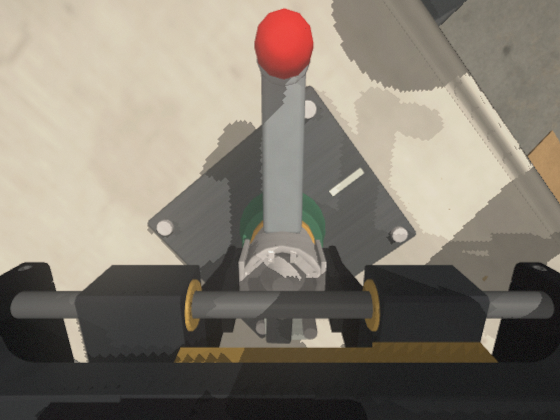

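The lever turned with the tool (knob still at (284,43) in the wrist view), and the clamp finger has moved over toward the block. I'll carry on to the stop, relieving the side load a little.

Run:
```python
from h import *
from math import radians as r
b,bt=np.load("base.npy")
A=AX+[-.0005,.0006]
for y in (137,138.5,140,141,142,143,144,145):
    bot.goto([*A,.0618+GZ],down(r(y)))
    f,t=favg(4);print(y,f-b,t-bt,round(bot.current_joint_positions()[5],3),round(bot.current_time(),2))
    if abs((t-bt)[2])>0.9 or np.linalg.norm(f-b)>18: print("stop");break
v=R.from_rotvec(bot.current_eef_rot()).as_matrix()[:,1];print(np.degrees(np.arctan2(v[1],v[0])))
c=calibration("wrist");im=snapshot("wrist");cv2.imwrite("pics/w10.png",im)
cv2.imwrite("pics/s10.png",cv2.resize(snapshot("side")[190:290,220:340],(720,600),interpolation=2))
```

```text
137 [-1.5957  0.4642  3.5219] [ 0.1947  0.4376 -0.1833] -2.331 28.98
138.5 [-1.1974 -0.34    3.5611] [ 0.0262  0.3617 -0.1178] -2.357 29.29
140 [-1.0518 -0.6989  3.7464] [-0.1797  0.2394 -0.1304] -2.383 29.61
141 [-0.2583 -2.1668  3.4812] [-0.3729  0.1485 -0.2025] -2.401 29.93
142 [-0.0439 -2.9161  3.9558] [-0.4843  0.0817 -0.1677] -2.418 30.24
143 [ 0.6685 -3.7786  3.9436] [-0.6453 -0.0224 -0.4207] -2.436 30.56
144 [ 0.6046 -4.0329  3.7929] [-0.7314 -0.0695 -1.0325] -2.453 30.88
stop
143.94658397232163
```

View pics/w10.png

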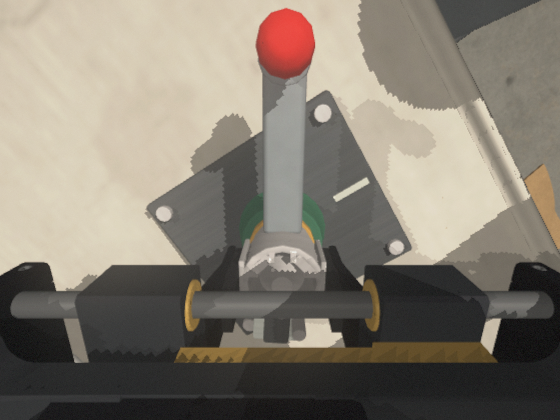

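View pics/s10.png

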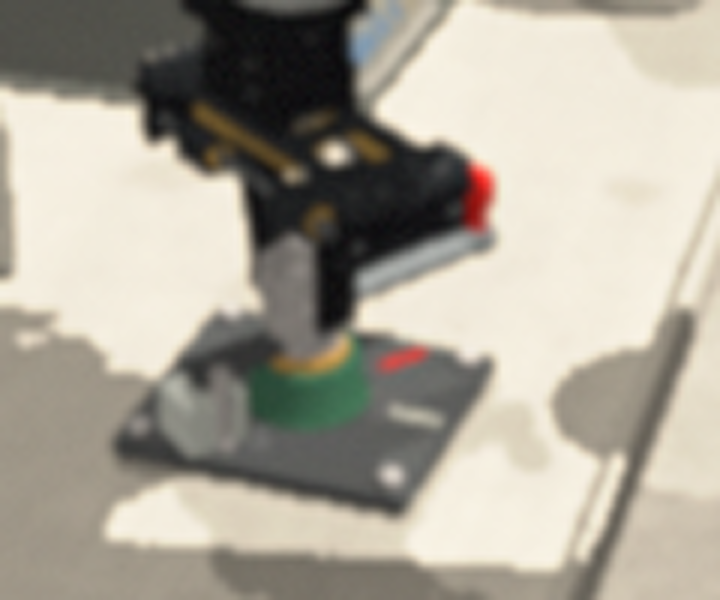

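Tz climbs from about -0.2 to -1.0 N·m between 142° and 144°. That matches the stop, predicted at about 140° plus the spline play. I'll relax slightly, let go, retreat straight up and look.

Run:
```python
from h import *
from math import radians as r
b,bt=np.load("base.npy")
A=AX+[-.0003,.0002]
for y,z in ((144.7,.0617),(143,.0622)):
    bot.goto([*A,z+GZ],down(r(y)))
    f,t=favg(3);print(y,f-b,t-bt,round(bot.current_time(),2))
eoat.ungrasp()
print(bot.current_finger_gap(),bot.current_ft_force())
p=np.array(bot.current_ee_pos());p[2]=.13
bot.servo_line(p,velocity=0.08)
print(bot.current_ft_force(),bot.current_time())
# camera view from above
bot.goto([0.60,0.06,0.22],down(r(95)))
c=calibration("wrist");im=snapshot("wrist");cv2.imwrite("pics/w11.png",im);np.save("w11c.npy",c["cam_to_world"])
cv2.imwrite("pics/s11.png",cv2.resize(snapshot("side")[190:290,220:340],(720,600),interpolation=2))
t=snapshot("top");cv2.imwrite("pics/t11.png",t)
print(bot.current_time())
```

```text
144.7 [ 0.612  -2.2679  3.8576] [-0.4362  0.0255 -1.4879] 31.27
143 [ 1.6264 -1.4933  1.2047] [-0.3015 -0.1883 -0.5251] 31.57
0.08726964046618128 [ 0.2953 -0.0689 -0.0685]
[-0.3973 -0.3469 -1.3646] 33.4667
34.3583
```

View pics/w11.png

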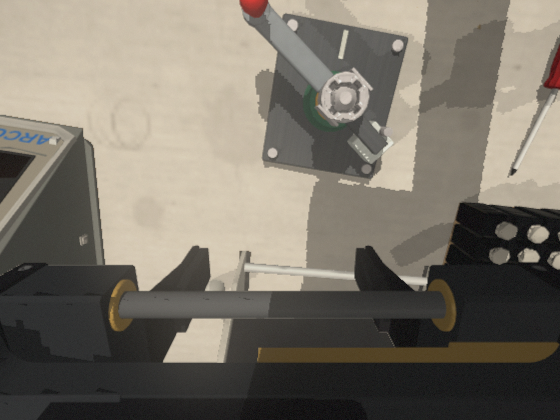

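View pics/s11.png

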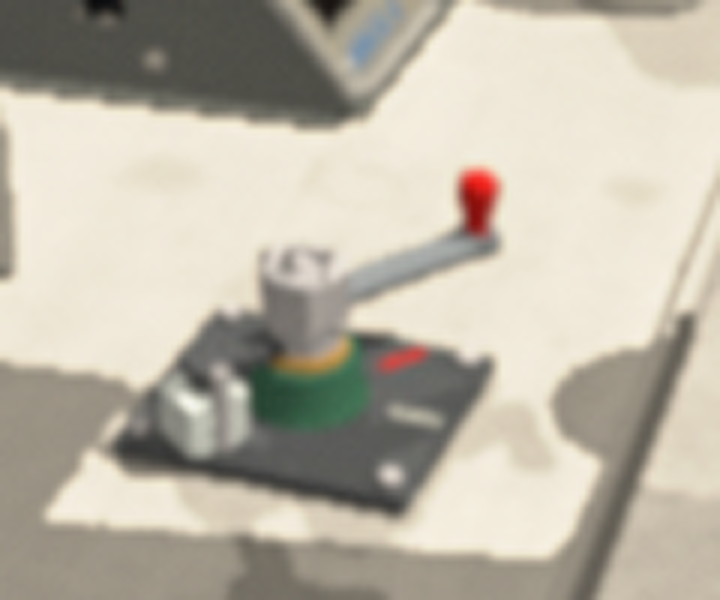

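The hub sits on the orange ring, the handle lies over the red mark, and the clamp finger covers the block. Next I'll triangulate the knob and hub top.

Run:
```python
from h import *
from math import atan2
ct=calibration("top");cs=calibration("side")
bot.goto([0.57,0.04,0.20],down(np.radians(95)))
c=calibration("wrist");im=snapshot("wrist");cv2.imwrite("pics/w12.png",im);np.save("w12c.npy",c["cam_to_world"])
s=snapshot("side");t=snapshot("top")
def red(im,roi):
    im=im.astype(int);m=((im[...,2]>140)&(im[...,1]<90)&(im[...,0]<90)).astype(np.uint8)
    x0,x1,y0,y1=roi;cn=max(cv2.findContours(m[y0:y1,x0:x1],0,2)[0],key=cv2.contourArea)
    return np.array(cv2.minEnclosingCircle(cn)[0])+[x0,y0],cv2.boundingRect(cn),cv2.contourArea(cn)
kw=red(im,(150,350,0,120));kt=red(t,(235,290,190,240));ks=red(s,(285,312,212,232));print(kw,kt,ks)
p=tri([ray(c,kw[0]),ray(ct,kt[0])]);print(p,tri([ray(c,kw[0]),ray(cs,ks[0])]))
for z in (.1045,):
    q=onz(c,kw[0],z);d=q[:2]-AX;print(q,np.linalg.norm(d),np.degrees(atan2(d[1],d[0]))%360)
cv2.imwrite("pics/w12z.png",cv2.resize(im[0:200,200:420],(660,600),interpolation=2))
print(bot.current_time())
```

```text
(array([273. ,  34.5]), (110, 20, 28, 30), 588.5) (array([241. , 200.5]), (0, 6, 13, 10), 67.0) (array([299. , 223.5]), (12, 7, 5, 10), 17.5)
(array([0.4682, 0.0415, 0.3058]), [np.float64(0.012422714888642434), np.float64(0.012422714888642402)]) (array([0.4256, 0.021 , 0.0895]), [np.float64(0.0024162466853040834), np.float64(0.0024162466853040404)])
[0.4267 0.0208 0.1045] 0.11062248401370901 231.8860761730478
34.7917
```

View pics/w12z.png

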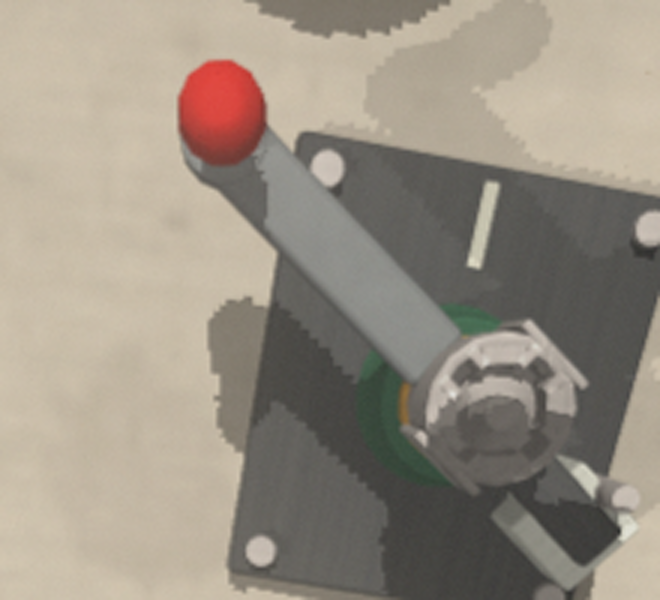

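The handle measures 231.9° at 110.6 mm radius. The lock direction is 229.9°, so it is past it by about the 2° of spline play, which is what being pushed against the stop should give. The arm is clear of everything, so I'm handing in.

Run:
```python
from rig import bot
print(bot.current_ft_force(),bot.current_time());print(bot.hand_in())
```

```text
[ 0.64098862 -0.51607313  0.33150983] 34.7917
the job is handed in; nothing more can be done
None
```

The lever is back on the spindle, pushed home and swung to its lock stop. I let go and handed the job in at 34.8 s.

**What I did**
- **Freeing the lever:** Its hub was tucked against the machine's corner, so I gripped the arm and slid the lever about 90 mm clear. I then regripped it on the hub's flats.
- **Fitting:** I set the handle to the tooth angle read from the wrist camera, about 195°, which is 0.34 rad from the white mark. The splines went in on the first try, with about 1 N or less of vertical force until the hub neared the shoulder. I pressed it home with at most 6.6 N, about 1.6 mm of spindle travel.
- **Locking:** I swung the handle until the torque about the spindle rose to about 1.5 N·m at the stop, then eased off, opened the gripper and retreated upward.

**Last checks**
- **Hub:** The side view shows it resting on the orange ring.
- **Handle:** It points to 231.9°, against 229.9° for the lock mark. The difference is about the spline play, and puts the knob about 4 mm from the mark.
- **Clamp finger:** It lies over the block.

**What disagreed or was not checked**
- **Swing torque:** Before the stop I measured only about 0.03–0.2 N·m, below the stated 0.3 N·m of friction. The clamp finger did move with the lever.
- **Knob height:** The top-camera colour mask picked up the wrong object. The side-camera mask caught only part of the knob, so the wrist-and-side crossing gave z ≈ 0.09 m where I expected 0.105 m. I relied on the wrist view and the seated hub instead.
- **Bystanders:** I did not contact any of them knowingly, but I did not measure each one again at the end.

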